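# Hang the ink pail on its hanger by the wire bail

## Robot

A 7-joint arm with a two-finger parallel gripper is mounted at the origin on the work surface. World frame = base frame: x ahead of the robot, y to its left, z up, the work surface at z = 0. Lengths are in m, angles in rad, forces in N, time in s.
With the tool pointing down it reaches from about 0.375 to 0.925 m from the base axis. Payload 3.1 kg.
Tool frame: the origin (TCP) lies on the centre line of the jaws, within the pads' length; the fingertips stand 22 mm ahead of it and the grasp point (between the pads) lies 3 mm ahead of it; z points along the fingers, y is the direction in which the jaws open and shut (so a half turn about z gives the same grasp; the last joint's range is limited). The gripper opens to 85 mm and grips with 20 to 120 N. Pads are 22 mm wide; open, the fingers measure 114 mm over their backs; the gripper's body (76 mm by 85 mm) begins 54 mm behind the grasp point. The pads swing forward as they close: fully open they stand 13 mm farther back than shut.
Start: joints at [1.158, 0.383, 0.044, 1.598, -0.018, 1.161, -0.05], TCP at [0.201, -0.618, 0.253] pointing down, gripper open.
Joint ranges: [-2.61, 2.61], [-0.41, 2.15], [-1.48, 1.57], [0, 2.5], [-1.57, 4.71], [0.05, 1.97], [-2.85, 2.85]. Speed limits (rad/s): [2.79, 2.79, 3.14, 3.14, 3.14, 3.14, 3.14].

## Interface

Orientations are given as a unit quaternion [x, y, z, w].
In Python, from plant import arm gives the robot as it stands.
- The arm moves only by the tool play_rows, never from a script. Its argument "series" is a list of rows, each a list of 2 entries, a list of its own where there are three numbers: the shift along the tool's x, y, z as a fraction of full scale, then the turn about the tool's z as a fraction of full scale. In form: [[[x, y, z], yaw], ...]. A call has 1 to 20 rows; each row is the pose to reach, as a shift and turn from the pose commanded when the call began, along the tool's axes at that moment, turning the shorter way round; what a row does not reach only later rows make up. Full scale, the value 1, is 0.2 m for a shift and 2 pi rad for a turn. A row lasts 1/10 s, in which the tool goes at most 50 mm and 8.59 degrees, less where a joint would pass 70% of its speed; a pose out of reach is approached as far as the arm can. A call with a number of a shift or a turn outside -1 to 1 is refused whole. A call with a gripper value outside its range is refused whole. "hand" is the finger opening in mm, from 0 to 85.4, set as the call begins (left out, the last holds). The fingers move at their own pace and stop on an object; "squeeze" is the grip in N (left out, the last holds). Time passes only in rows, so rows that repeat a pose let the fingers close. It gives the time, the measured TCP pose, the force and the opening at its end, in the units of the state.
- arm.observe(): the state, without advancing time (a new reading comes with each control period).
- arm.read_camera(name): name is "scene" or "top"; returns a dict with "img" (480x640x3 uint8, red, green, blue), "fx", "fy", "cx", "cy" (pixels), "R" (3x3) and "t" (3): a world point X has camera coordinates R X + t. Camera axes: x right, y down, z forward; pixel columns grow to the right and rows downward; lengths in m; the calibration is good to about 2 mm. A picture is of the moment at which its call begins. There is no depth.
- arm.close_job(): hands the job in, once; it reports no verdict.
The state is a dict: "time_s": time; "joint_positions": joint angles; "qd": joint speeds; "effort": joint torques, N m; "eef_pos": TCP position; "tcp_rot": TCP orientation; "contact_force": force on the tool from outside, world axes, zero at the start; "moment": the same for the moment, N m; "grip_width": opening from 0.0 (shut) to 1.0 (fully open).
Only numpy, scipy, OpenCV 4.12 (cv2) and the standard library are available. Lean on these libraries where they do the work, as an engineer would, in place of code of your own. Each camera call takes 0.05 s, during which the arm holds its last target.

## Task

Raise the folded-down wire bail of the red-lidded ink pail fully upright while the pail still stands on the table, then lift the pail by the bail and hang it on the two-pronged hanger: bring it in over the upturned tips, set the bail down gently on both prongs, feeling for them because the prongs' height is not known exactly, and slide it all the way back under the yellow lips. Leave the pail hanging there freely and upright, and leave the yellow-lidded pail, the blue ink can and the dark wooden block in front of the hanger where they are.

Things in the scene. Friction and masses are not known exactly. Their poses are not given: they have to be found in the camera images.
- pail: THE PAIL TO HANG: lidded aluminium ink pail, RED lid, 92 mm in diameter (lid 96), 80 mm high over the lid, 0.3 to 0.65 kg. Origin: centre of its underside, z up. Bail hinge line: parallel to the pail's y axis, 70 mm above the origin; ears 51 mm either side. The bail starts folded down towards the pail's -x
- pail_bail (a joint): angle of that pail's bail in rad: 0 = folded flat, level, towards the pail's -x; 1.57 = upright above the lid; 3.14 = flat on the +x side. Slight friction (0.02 N m): it stays about where it is left. A wire pinched hard does not turn between the fingers, so that the pail tips or drags along: pinch lightly or push it up while raising
- pail_crown (a point): middle of the crown of that bail, on the wire's centre line, 92 mm from the hinge line (162 mm above the pail's underside when upright). Dark steel wire 5 mm thick; the crown is straight, parallel to the pail's y, for 34 mm to each side of this point, then slants out over 26 mm of height to the two legs 102 mm apart
- stand: THE HANGER, fixed: blue foot 190 x 120 x 12 mm, steel post 252 mm high (its front face at x = +77 mm) and, clamped on the post, a blue arm of two parallel prongs pointing to the hanger's -x (to the robot at yaw 0). Origin: on the table directly below the bail's final place; z up. The arm does not yield. Its cross plate: front face x = +66 mm, 22 mm below to 18 mm above the prongs' floor
- hanger_bay (a point): point 41 mm towards -x from hanger_seat: middle of the prongs' open landing bay (x = -60 to -22 mm in the hanger's frame), a level floor open above, ended at x = -60 to -66 mm by upturned tips 8 mm high. Prongs 6 mm thick, 10 mm deep, centred at y = -24 and +24 mm: 42 mm clear between them for fingers. THE FLOOR'S REAL HEIGHT IS NOT REPORTED, see hanger_seat
- hanger_seat (a point): point 218 mm above the hanger's origin, at x = 0, where the wire's centre lies when it just touches the sprung black stops (2 N to start, 9 N at the end of their 6 mm travel). Each prong has a yellow lip over its floor from x = -22 mm back: underside 9.5 mm, top 37 mm above the floor. The arm is clamped anywhere with its floor 201 to 235 mm above the table; this point does not follow it: find the floor by touch
- spare: the other pail, same shape, YELLOW lid: leave alone. Origin: centre of its underside; its bail is folded flat too, towards its own -x
- ink_can: low round blue ink can with steel cap, 74 mm across, 60 mm high: leave alone. Origin under its centre
- block_a: dark wooden block in front of the hanger, 50 x 100 x 23 mm: leave alone. Origin under its centre
There are look-alikes about, which are no part of the job. There is more than one size of the stand; the job needs the larger. What is shaped like the pail but turquoise is not meant.

How it is judged:
By the outcome, as a careful person would: the job done as asked, in the order asked, and still so for the second after the job is handed in, with the robot touching nothing.
It also fails if it takes over 72 s, if anything falls off the work surface, if the arm or the gripper's body presses on something with over 40 N, if the wrist force passes 120 N, or if a joint passes its speed limit or range.

## Working session

There is one attempt and no reset: what is moved stays moved. The work goes in short steps, Python scripts to look and compute and a tool call to move; the robot and the scene stay as the last step left them, time stands still between calls to the robot, and variables do not carry over. Pictures are saved under pics/ and viewed, and the job is handed in when it is done.

Besides the shell and the picture viewer there is one more tool, called after ">>>" by a JSON object that holds its "fn" and its "kwargs". play_rows: Moves the arm, as the interface text tells. Its arguments: {"type":"object","properties":{"series":{"type":"array"},"hand":{"type":"number"},"squeeze":{"type":"number"}},"required":["series"]}

```bash
ls; mkdir -p pics; python3 - <<'E'
from plant import arm
import cv2
s=arm.observe()
for k,v in s.items(): print(k,v)
for n in ("scene","top"):
    c=arm.read_camera(n); cv2.imwrite(f"pics/{n}0.png",c["img"][:,:,::-1])
    print(n,c["fx"],c["fy"],c["cx"],c["cy"],c["R"],c["t"])
E
```

```text
pics
time_s 0.0
joint_positions [ 1.15819592  0.3838204   0.04382212  1.59956976 -0.01789537  1.1611962
 -0.0498933 ]
qd [ 1.07293679e-03  3.41730119e-04  2.57509487e-03  7.70019198e-04
 -1.22671060e-04 -5.70284137e-06  5.94535898e-04]
effort [-5.85436537e-04 -4.33457601e+01  1.02438424e+00 -2.49508810e+01
  1.05361885e-02  1.14198794e-02  3.70385195e-06]
eef_pos [ 0.20098814 -0.61721943  0.25189829]
tcp_rot [ 9.87629518e-01  1.56800013e-01 -2.72189312e-04 -1.27194655e-03]
contact_force [ 0.48703258  0.22265103 -0.44465498]
moment [ 0.02299068 -0.01869286  0.00370924]
grip_width 1.0005926732993786
scene 577.8681612993078 577.8681612993078 317.74769007728673 245.80485907837573 [[ 0.09490812  0.99531486  0.01846016]
 [ 0.6009959  -0.04250509 -0.79812107]
 [-0.79359711  0.08684264 -0.60221423]] [-0.03990037 -0.16619327  1.60727426]
top 447.09410972376344 447.09410972376344 312.3690946045684 242.41293146351788 [[ 0.11703874 -0.99312654  0.00126667]
 [-0.97013196 -0.11460154 -0.21380007]
 [ 0.21247568  0.02379405 -0.97687662]] [-0.04765342  0.49020137  0.97519869]
```

View pics/scene0.png

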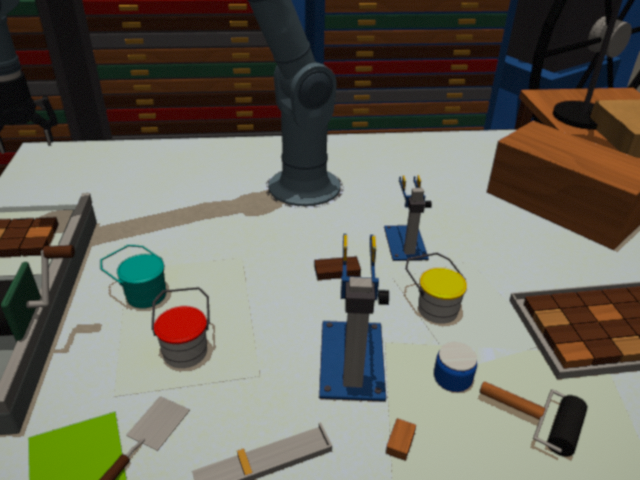

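View pics/top0.png

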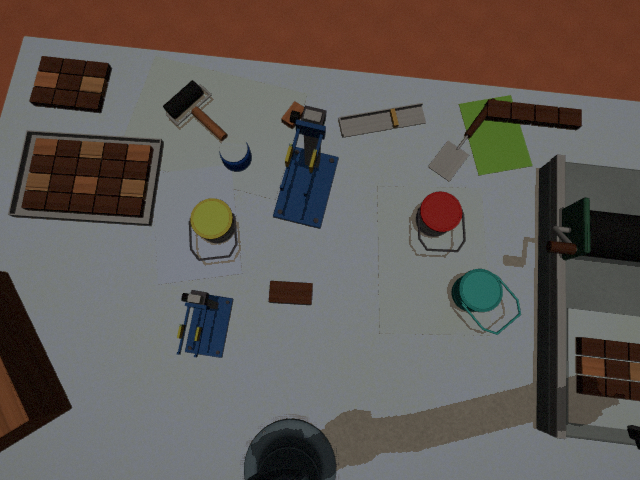

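The scene view looks back at the robot. The red pail is at scene (182,335) and top (441,212), with its bail folded towards the robot. The large stand is at scene (355,330) and top (308,165), and the dark block is at scene (337,268) and top (291,292). I'll zoom in for detail.

```bash
python3 - <<'E'
import cv2
s=cv2.imread("pics/scene0.png");t=cv2.imread("pics/top0.png")
def crop(i,x0,y0,x1,y1,k,n):
    c=cv2.resize(i[y0:y1,x0:x1],None,fx=k,fy=k,interpolation=cv2.INTER_CUBIC)
    c=cv2.convertScaleAbs(c,alpha=1.3,beta=25)
    cv2.imwrite(n,c)
crop(s,300,220,420,410,3,"pics/c1.png")
crop(t,260,90,360,240,4,"pics/c2.png")
crop(s,140,275,230,375,6,"pics/c3.png")
crop(t,395,180,485,270,6,"pics/c4.png")
E
```

```text
(no output)
```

View pics/c1.png

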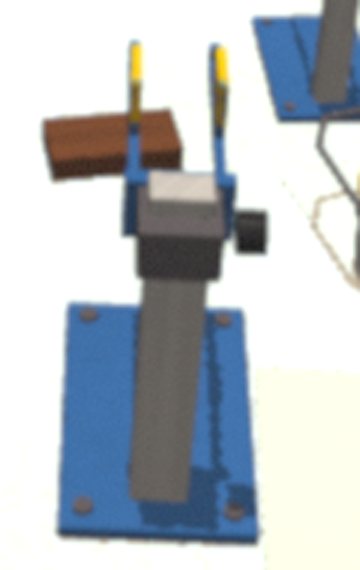

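View pics/c2.png

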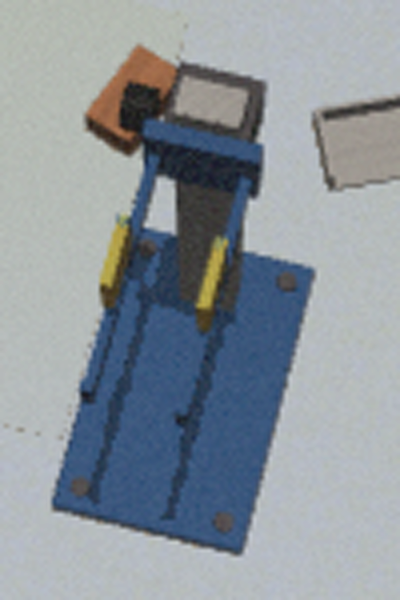

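View pics/c3.png

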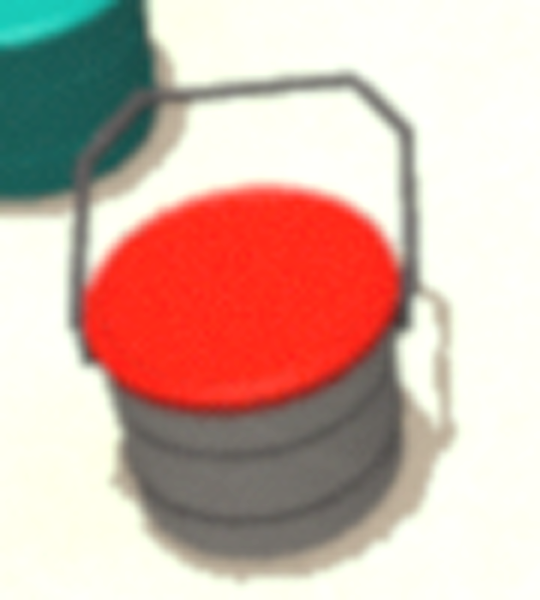

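View pics/c4.png

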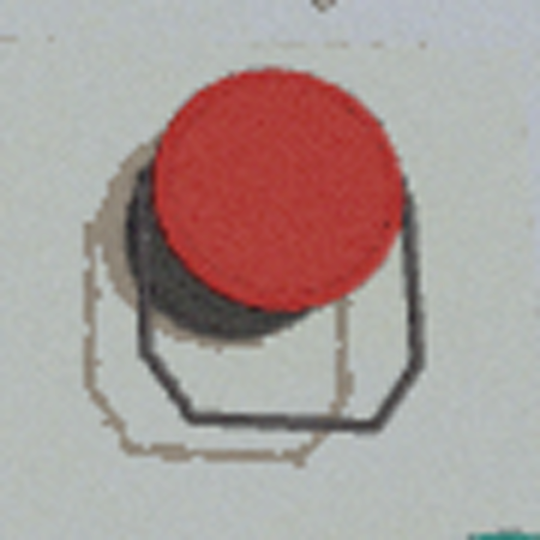

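```bash
cat > h.py <<'E'
import numpy as np, cv2, pickle
from plant import arm
def cam(n):
    c=arm.read_camera(n); return c
def ray(c,p):
    d=c["R"].T@np.array([(p[0]-c["cx"])/c["fx"],(p[1]-c["cy"])/c["fy"],1.]); o=-c["R"].T@c["t"]; return o,d/np.linalg.norm(d)
def plane(c,p,z):
    o,d=ray(c,p); return o+d*(z-o[2])/d[2]
def tri(c1,p1,c2,p2):
    o1,d1=ray(c1,p1);o2,d2=ray(c2,p2)
    A=np.stack([d1,-d2],1); s=np.linalg.lstsq(A,o2-o1,rcond=None)[0]
    a=o1+d1*s[0];b=o2+d2*s[1]; return (a+b)/2,np.linalg.norm(a-b)
def proj(c,X):
    q=c["R"]@np.asarray(X)+c["t"]; return np.array([c["fx"]*q[0]/q[2]+c["cx"],c["fy"]*q[1]/q[2]+c["cy"]])
E
python3 - <<'E'
from h import *
np.set_printoptions(precision=4,suppress=True)
S=cam("scene");T=cam("top")
pickle.dump((S,T),open("c.pkl","wb"))
def lid(c,x0,y0,x1,y1):
    i=c["img"].astype(int); m=((i[...,0]>110)&(i[...,1]<90)&(i[...,2]<90)).astype(np.uint8)
    mm=np.zeros_like(m); mm[y0:y1,x0:x1]=m[y0:y1,x0:x1]
    cs,_=cv2.findContours(mm,cv2.RETR_EXTERNAL,cv2.CHAIN_APPROX_NONE)
    k=max(cs,key=cv2.contourArea); e=cv2.fitEllipse(k); return e
es=lid(S,140,275,230,375); et=lid(T,395,180,485,270)
print(es,et, "lid",tri(S,es[0],T,et[0]), plane(T,et[0],.08),plane(S,es[0],.08))
for n,a,b in [("crown -y",(165,291.2),(457.5,251.3)),("crown +y",(198.7,287.8),(427,249.3)),("leg -y",(153.7,301.7),(464.7,240.3)),("leg +y",(208,296.7),(419.5,238.7))]:
    print(n,tri(S,a,T,b))
for n,p in [("t fl",(53,508)),("t fr",(243,553)),("t br",(313,268))]:
    print(n,plane(T,(260+p[0]/4,90+p[1]/4),.012))
for n,p in [("s fr",(68,303)),("s fl",(240,310)),("s bl",(257,530)),("s br",(58,528))]:
    print(n,plane(S,(300+p[0]/3,220+p[1]/3),.012))
for z in (.2,.22,.24):print("tips",z,plane(T,(282,188.8),z),plane(T,(305.8,194.5),z))
E
```

```text
((179.7215118408203, 324.2508239746094), (34.72399139404297, 52.71154022216797), 77.95960998535156) ((441.0351257324219, 211.24574279785156), (37.11103439331055, 40.5504150390625), 111.81414794921875) lid (array([ 0.5952, -0.2743,  0.0731]), np.float64(0.0002923766929737282)) [ 0.5929 -0.2726  0.08  ] [ 0.6023 -0.2726  0.08  ]
crown -y (array([ 0.5048, -0.3126,  0.0776]), np.float64(0.004506719482218484))
crown +y (array([ 0.5013, -0.246 ,  0.0786]), np.float64(0.001418454709606472))
leg -y (array([ 0.5325, -0.3296,  0.0759]), np.float64(0.0015296031750840567))
leg +y (array([ 0.5245, -0.2277,  0.0748]), np.float64(0.003044062729412203))
t fl [0.5528 0.1127 0.012 ]
t fr [ 0.5384 -0.0049  0.012 ]
t br [ 0.7259 -0.0275  0.012 ]
s fr [ 0.5451 -0.0021  0.012 ]
s fl [0.5605 0.1125 0.012 ]
s bl [0.7416 0.0895 0.012 ]
s br [ 0.7307 -0.027   0.012 ]
tips 0.2 [0.5631 0.0803 0.2   ] [0.5568 0.0312 0.2   ]
tips 0.22 [0.5564 0.0781 0.22  ] [0.5502 0.0301 0.22  ]
tips 0.24 [0.5497 0.0759 0.24  ] [0.5436 0.0291 0.24  ]
```

```bash
python3 - <<'E'
import cv2
s=cv2.imread("pics/scene0.png");t=cv2.imread("pics/top0.png")
def crop(i,x0,y0,x1,y1,k,n):
    c=cv2.resize(i[y0:y1,x0:x1],None,fx=k,fy=k,interpolation=cv2.INTER_NEAREST)
    c=cv2.convertScaleAbs(c,alpha=1.3,beta=25)
    cv2.imwrite(n,c)
crop(s,330,228,394,316,6,"pics/d1.png")
crop(t,275,100,331,200,6,"pics/d2.png")
E
```

```text
(no output)
```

View pics/d1.png

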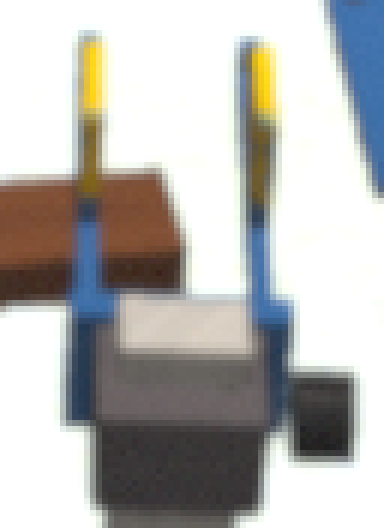

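View pics/d2.png

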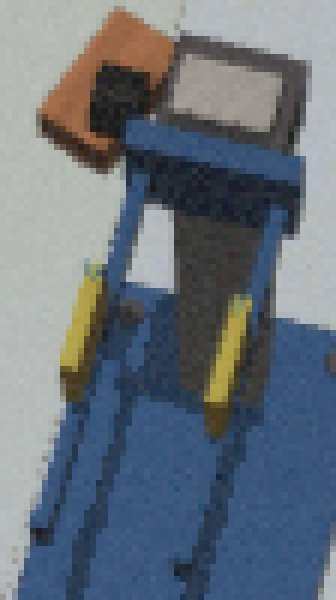

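```bash
python3 - <<'E'
from h import *
np.set_printoptions(precision=4,suppress=True)
S,T=pickle.load(open("c.pkl","rb"))
s=lambda p:(330+p[0]/6-.1,228+p[1]/6-.1); t=lambda p:(275+p[0]/6-.1,100+p[1]/6-.1)
y=-.126; ux=np.array([np.cos(y),np.sin(y)]);uy=np.array([-np.sin(y),np.cos(y)])
for n,a,b in [("lip- f",(92,40),(217,403)),("lip+ f",(260,46),(70,370)),("lip- b",(93,112),(241,302)),("lip+ b",(264,118),(96,270)),
 ("post fl",(250,300),(168,112)),("post fr",(120,298),(275,130)),("post br",(120,355),(285,65)),("post bl",(252,355),(180,52))]:
    X,e=tri(S,s(a),T,t(b)); print(n,X,round(e,4),"hx,hy",X[:2]@ux,X[:2]@uy)
E
```

```text
lip- f [0.5923 0.0252 0.2603] 0.0011 hx,hy 0.5844176742283976 0.0994107217388358
lip+ f [0.598  0.0726 0.26  ] 0.0008 hx,hy 0.5841183273427737 0.1471858638099878
lip- b [0.6268 0.0212 0.261 ] 0.0003 hx,hy 0.6191452690510564 0.0997940712218516
lip+ b [0.6323 0.0682 0.2607] 0.0002 hx,hy 0.6187526232833785 0.14713405738934865
post fl [0.6956 0.0537 0.2494] 0.0012 hx,hy 0.6833696859928686 0.14065774953201282
post fr [0.6931 0.0188 0.2501] 0.0027 hx,hy 0.6852559347551044 0.10573291967746364
post br [0.7162 0.0168 0.2506] 0.0001 hx,hy 0.7083697166493127 0.10669521479392967
post bl [0.7173 0.0514 0.2494] 0.0007 hx,hy 0.705173349262372 0.1411586100435697
```

```bash
cat >> h.py <<'E'
from scipy.spatial.transform import Rotation as Ro
def yaw_of(s):
    R=Ro.from_quat(s["tcp_rot"]).as_matrix(); return np.arctan2(R[1,1],R[0,1])  # world angle of tool y
def rel(target,ydeg=None,s=None,start=None):
    s=s or arm.observe(); R=Ro.from_quat(s["tcp_rot"]).as_matrix()
    p=s["eef_pos"] if start is None else start
    d=R.T@(np.asarray(target)-p)/.2
    w=0
    if ydeg is not None:
        w=-((np.radians(ydeg)-yaw_of(s)+np.pi)%(2*np.pi)-np.pi)/(2*np.pi)
    return np.round(d,4),round(w,4)
def show():
    s=arm.observe(); print("t",round(s["time_s"],2),"p",np.round(s["eef_pos"],4),"yawy",round(np.degrees(yaw_of(s)),2),"F",np.round(s["contact_force"],2),"grip",round(s["grip_width"],3),"q",np.round(s["joint_positions"],2))
E
python3 - <<'E'
from h import *
np.set_printoptions(precision=4,suppress=True)
S,T=pickle.load(open("c.pkl","rb"))
print(tri(S,(72,250),T,(552,247)))
show()
print(Ro.from_quat(arm.observe()["tcp_rot"]).as_matrix())
print(rel((.503,-.279,.2),4))
E
```

```text
(array([ 0.5085, -0.4628,  0.1909]), np.float64(0.005405930095983241))
t 0.2 p [ 0.2011 -0.6175  0.2524] yawy -71.96 F [ 0.31 -0.16  0.41] grip 1.001 q [ 1.16  0.38  0.04  1.6  -0.02  1.16 -0.05]
[[ 0.9508  0.3097 -0.0006]
 [ 0.3097 -0.9508  0.0016]
 [-0.0001 -0.0017 -1.    ]]
(array([ 1.9596, -1.1416,  0.2636]), np.float64(-0.211))
```

>>> {"fn": "play_rows", "kwargs": {"series": [[[0.25, -0.14, -0.1], -0.026], [[0.5, -0.28, -0.1], -0.052], [[0.75, -0.42, -0.1], -0.078], [[0.98, -0.57, -0.1], -0.105], [[0.98, -0.57, -0.1], -0.105], [[0.98, -0.57, -0.1], -0.105]], "hand": 30, "squeeze": 20}}

```text
time_s: 0.8
eef_pos: [0.3572, -0.4439, 0.2733]
tcp_rot: [0.881, 0.473, 0.001, -0.0]
contact_force: [0.6, 0.1, 1.3]
grip_width: 0.348
```

```bash
python3 - <<'E'
from h import *
show();print(rel((.503,-.279,.2),4))
E
```

```text
t 0.8 p [ 0.3572 -0.4439  0.2733] yawy -33.6 F [0.63 0.09 1.29] grip 0.348 q [ 0.97  0.22 -0.17  1.76  0.04  1.16  0.2 ]
(array([1.0889, 0.1506, 0.3699]), np.float64(-0.1044))
```

>>> {"fn": "play_rows", "kwargs": {"series": [[[0.25, 0.03, 0.0], -0.025], [[0.5, 0.07, 0.1], -0.05], [[0.75, 0.11, 0.2], -0.075], [[1.0, 0.15, 0.3], -0.104], [[1.0, 0.15, 0.3], -0.104], [[1.0, 0.15, 0.3], -0.104], [[1.0, 0.15, 0.3], -0.104]]}}

```text
time_s: 1.5
eef_pos: [0.4881, -0.3031, 0.2132]
tcp_rot: [0.688, 0.725, -0.001, 0.0]
contact_force: [0.4, -1.2, 0.3]
grip_width: 0.353
```

```bash
python3 - <<'E'
from h import *
show();print(rel((.503,-.279,.15),4))
for n in ("scene","top"):
    c=cam(n); cv2.imwrite(f"pics/{n}1.png",c["img"][:,:,::-1])
E
```

```text
t 1.5 p [ 0.4881 -0.3031  0.2132] yawy 2.99 F [ 0.35 -1.16  0.31] grip 0.353 q [ 0.78  0.31 -0.35  1.81  0.12  1.05  0.44]
(array([0.1169, 0.081 , 0.3157]), np.float64(-0.0028))
```

View pics/scene1.png

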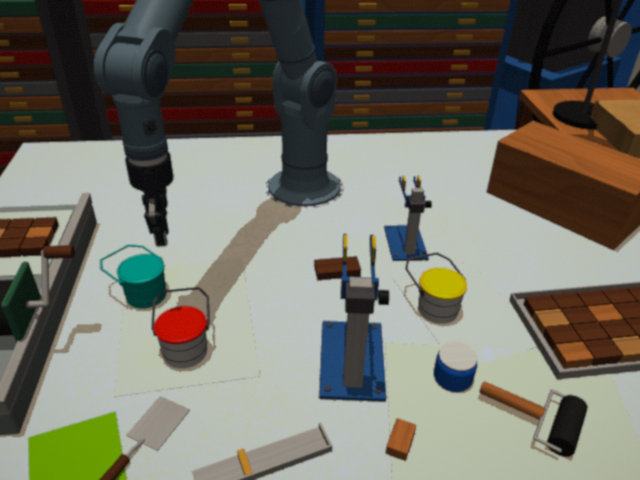

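View pics/top1.png

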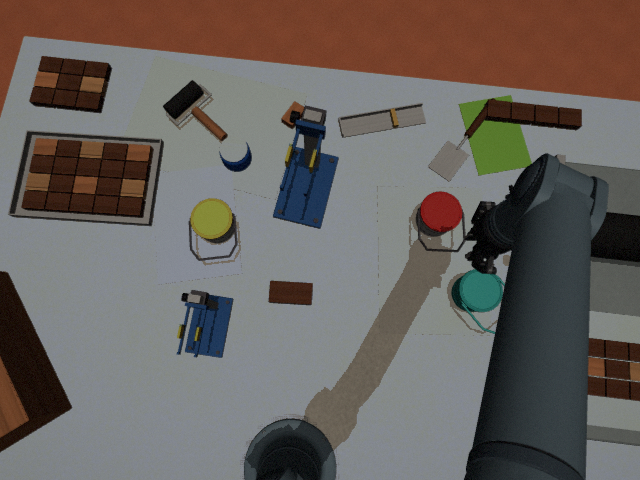

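```bash
python3 - <<'E'
from h import *
np.set_printoptions(precision=4,suppress=True)
S,T=pickle.load(open("c.pkl","rb"))
print("turq lid",plane(T,(480,290),.08), tri(S,(142,270),T,(480,290)))
for z in (.07,.075,.08):
  print(plane(T,(442.25,250.3),z),plane(S,(181.85,289.5),z))
print(rel((.503,-.279,.08),4))
E
```

```text
turq lid [ 0.4237 -0.3673  0.08  ] (array([ 0.4253, -0.3691,  0.0695]), np.float64(0.003774071690695029))
[ 0.505  -0.2831  0.07  ] [ 0.4942 -0.2797  0.07  ]
[ 0.5038 -0.2817  0.075 ] [ 0.5    -0.2786  0.075 ]
[ 0.5026 -0.2803  0.08  ] [ 0.5058 -0.2775  0.08  ]
(array([0.1226, 0.0823, 0.6689]), np.float64(-0.0031))
```

>>> {"fn": "play_rows", "kwargs": {"series": [[[0.12, 0.08, 0.1], -0.003], [[0.12, 0.08, 0.25], -0.003], [[0.12, 0.08, 0.4], -0.003], [[0.12, 0.08, 0.5], -0.003], [[0.12, 0.08, 0.6], -0.003], [[0.12, 0.08, 0.66], -0.003], [[0.12, 0.08, 0.66], -0.003], [[0.12, 0.08, 0.66], -0.003]]}}

```text
time_s: 2.4
eef_pos: [0.5041, -0.2768, 0.082]
tcp_rot: [0.68, 0.733, -0.0, 0.001]
contact_force: [0.0, -0.4, 0.6]
grip_width: 0.353
```

```bash
python3 - <<'E'
from h import *
show();print(rel((.503,-.279,.08),4))
S=cam("scene"); cv2.imwrite("pics/s2.png",cv2.resize(S["img"][200:380,100:260,::-1],None,fx=4,fy=4))
E
```

```text
t 2.4 p [ 0.5041 -0.2768  0.082 ] yawy 4.24 F [ 0.02 -0.41  0.58] grip 0.353 q [ 0.71  0.48 -0.34  1.89  0.21  0.81  0.33]
(array([-0.0106, -0.0063,  0.0102]), np.float64(0.0007))
```

View pics/s2.png

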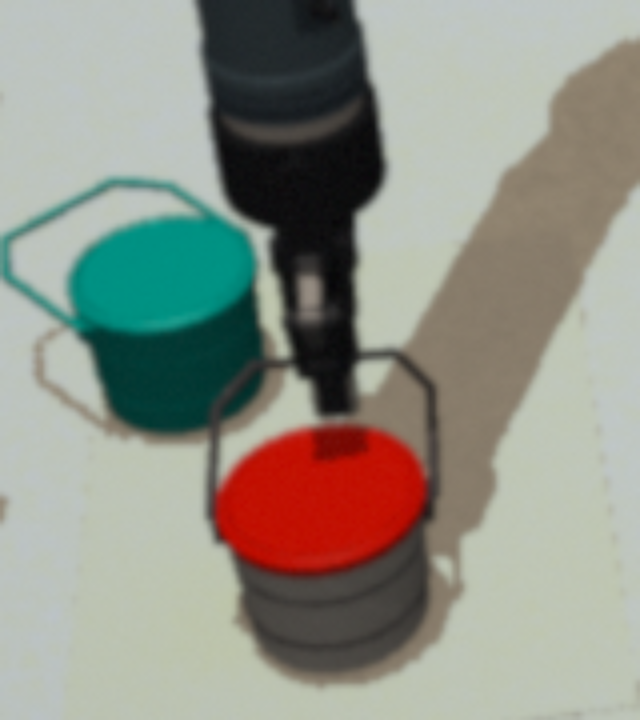

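The fingers straddle the crown near its middle: finger at crop (335,390), crown from 262 to 395. I'll close lightly.

>>> {"fn": "play_rows", "kwargs": {"series": [[[0, 0, 0], 0], [[0, 0, 0], 0], [[0, 0, 0], 0], [[0, 0, 0], 0], [[0, 0, 0], 0], [[0, 0, 0], 0]], "hand": 0, "squeeze": 20}}

```text
time_s: 3.05
eef_pos: [0.5039, -0.2759, 0.0813]
tcp_rot: [0.68, 0.733, -0.0, 0.0]
contact_force: [-0.3, -1.1, 1.5]
grip_width: 0.049
```

```bash
python3 - <<'E'
from h import *
show()
E
```

```text
t 3.05 p [ 0.5039 -0.2759  0.0813] yawy 4.34 F [-0.33 -1.14  1.52] grip 0.049 q [ 0.71  0.48 -0.34  1.89  0.21  0.81  0.33]
```

>>> {"fn": "play_rows", "kwargs": {"series": [[[0, 0.001, -0.023], 0], [[0, 0.005, -0.046], 0], [[0, 0.009, -0.068], 0], [[0, 0.014, -0.091], 0], [[0, 0.02, -0.113], 0], [[0, 0.027, -0.135], 0], [[0, 0.036, -0.156], 0], [[0, 0.045, -0.177], 0], [[0, 0.062, -0.207], 0], [[0, 0.08, -0.237], 0], [[0, 0.08, -0.237], 0]]}}

```text
time_s: 4.15
eef_pos: [0.5209, -0.2739, 0.1299]
tcp_rot: [0.679, 0.734, 0.0, 0.0]
contact_force: [0.8, -0.2, -0.0]
grip_width: 0.044
```

```bash
python3 - <<'E'
from h import *
show()
S=cam("scene"); cv2.imwrite("pics/s3.png",cv2.resize(S["img"][200:380,100:260,::-1],None,fx=4,fy=4))
E
```

```text
t 4.15 p [ 0.5209 -0.2739  0.1299] yawy 4.4 F [ 0.78 -0.23 -0.01] grip 0.044 q [ 0.71  0.43 -0.36  1.83  0.19  0.91  0.34]
```

View pics/s3.png

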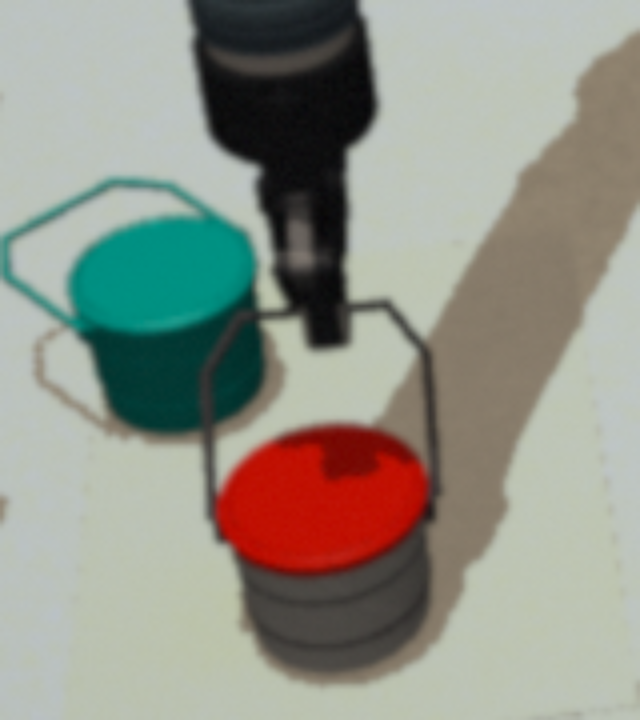

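>>> {"fn": "play_rows", "kwargs": {"series": [[[0, 0.02, -0.028], 0], [[0, 0.043, -0.054], 0], [[0, 0.068, -0.078], 0], [[0, 0.094, -0.101], 0], [[0, 0.122, -0.121], 0], [[0, 0.151, -0.139], 0], [[0, 0.182, -0.155], 0], [[0, 0.213, -0.169], 0], [[0, 0.246, -0.18], 0], [[0, 0.279, -0.189], 0], [[0, 0.31, -0.195], 0], [[0, 0.31, -0.195], 0]]}}

```text
time_s: 5.4
eef_pos: [0.5827, -0.2692, 0.1675]
tcp_rot: [0.679, 0.734, 0.0, 0.0]
contact_force: [0.4, -0.4, -3.8]
grip_width: 0.046
```

```bash
python3 - <<'E'
from h import *
show()
S=cam("scene"); cv2.imwrite("pics/s4.png",cv2.resize(S["img"][200:380,100:260,::-1],None,fx=4,fy=4))
E
```

```text
t 5.4 p [ 0.5827 -0.2692  0.1675] yawy 4.4 F [ 0.41 -0.39 -3.79] grip 0.046 q [ 0.65  0.48 -0.36  1.68  0.19  1.02  0.3 ]
```

View pics/s4.png

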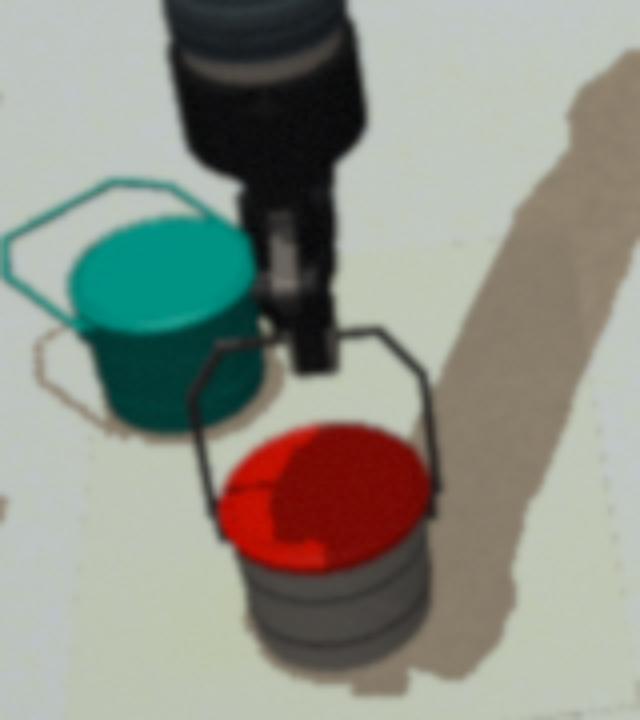

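>>> {"fn": "play_rows", "kwargs": {"series": [[[0, 0.02, 0.005], 0], [[0, 0.035, 0.005], 0], [[0, 0.05, 0.005], 0], [[0, 0.067, 0.005], 0], [[0, 0.067, 0.005], 0], [[0, 0.067, 0.005], 0]]}}

```text
time_s: 6.05
eef_pos: [0.5962, -0.2683, 0.1675]
tcp_rot: [0.68, 0.734, 0.001, 0.001]
contact_force: [-0.7, 1.3, 4.0]
grip_width: 0.045
```

```bash
python3 - <<'E'
from h import *
show()
for n in ("scene","top"):
  S=cam(n); cv2.imwrite(f"pics/{n}5.png",S["img"][:,:,::-1])
  y,x=(200,100) if n=="scene" else (140,350)
  cv2.imwrite(f"pics/{n}5c.png",cv2.resize(S["img"][y:y+150,x:x+160,::-1],None,fx=4,fy=4))
E
```

```text
t 6.05 p [ 0.5962 -0.2683  0.1675] yawy 4.37 F [-0.66  1.33  3.96] grip 0.045 q [ 0.63  0.5  -0.36  1.65  0.2   1.03  0.29]
```

View pics/scene5c.png

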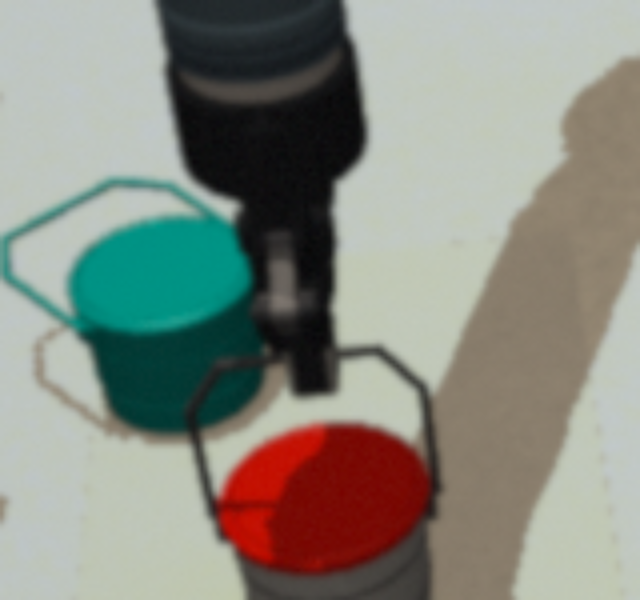

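View pics/top5c.png

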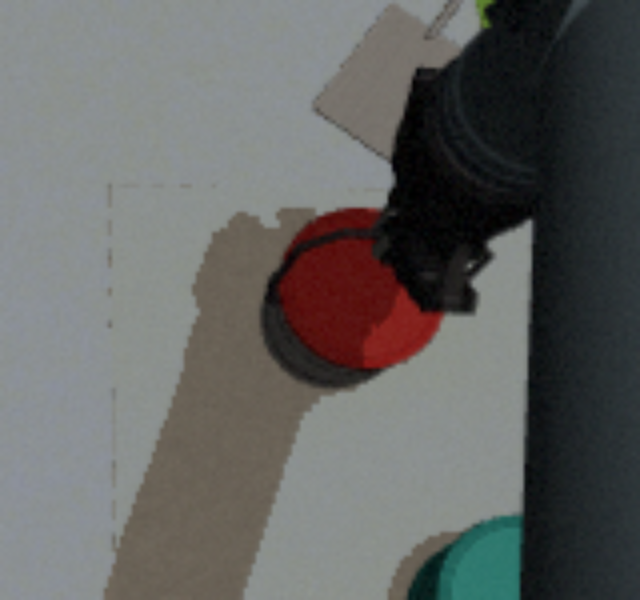

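```bash
python3 - <<'E'
from h import *
np.set_printoptions(precision=4,suppress=True)
S,T=pickle.load(open("c.pkl","rb"))
a=plane(S,(154.5,291.25),.162);b=plane(S,(194.8,287.5),.162);print(a,b,(a+b)/2)
u=np.array([np.cos(.07),np.sin(.07)])
print("crown along:",(a+b)[:2]/2@u,"lid along", np.array([.5935,-.273])@u, "tcp",np.array([.5962,-.2683])@u)
print("tri+y",tri(S,(194.8,287.5),T,(350+330/4,140+236/4)))
# predicted crown top pixel if upright
print([proj(T,(.5935-.034*np.sin(.07),-.273+.034,.162))])
E
```

```text
[ 0.6016 -0.3057  0.162 ] [ 0.5968 -0.2369  0.162 ] [ 0.5992 -0.2713  0.162 ]
crown along: 0.5787910676121474 lid along 0.572952121327175 tcp 0.5759742404103452
tri+y (array([ 0.5924, -0.2353,  0.1576]), np.float64(0.004917255682713351))
[array([436.0156, 199.2187])]
```

>>> {"fn": "play_rows", "kwargs": {"series": [[[0, 0, 0], 0], [[0, 0, 0], 0], [[0, 0, 0], 0], [[0, 0, -0.02], 0], [[0, 0, -0.04], 0], [[0, 0, -0.07], 0], [[0, 0, -0.1], 0], [[0, 0, -0.15], 0], [[0, 0, -0.2], 0], [[0, 0, -0.2], 0], [[0, 0, -0.2], 0]], "squeeze": 70}}

```text
time_s: 7.25
eef_pos: [0.5958, -0.2686, 0.2076]
tcp_rot: [0.68, 0.733, 0.0, 0.001]
contact_force: [-0.3, -0.1, -6.4]
grip_width: 0.026
```

```bash
python3 - <<'E'
from h import *
show()
S=cam("scene"); cv2.imwrite("pics/s6.png",cv2.resize(S["img"][180:380,100:260,::-1],None,fx=3,fy=3))
E
```

```text
t 7.25 p [ 0.5958 -0.2686  0.2076] yawy 4.36 F [-0.26 -0.09 -6.38] grip 0.026 q [ 0.64  0.46 -0.37  1.62  0.18  1.1   0.3 ]
```

View pics/s6.png

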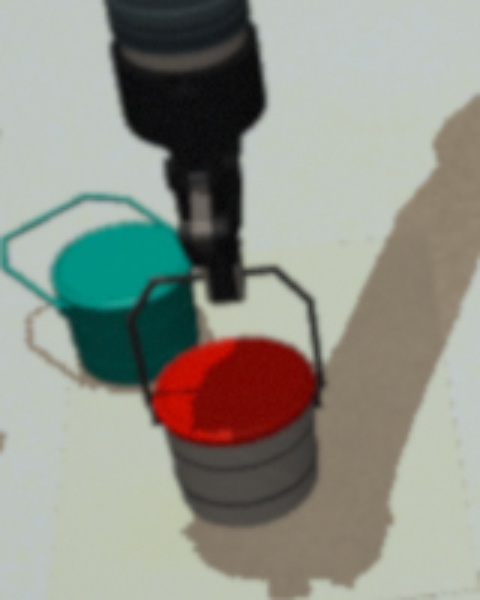

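```bash
python3 - <<'E'
from h import *
show()
y=-.126; ux=np.array([np.cos(y),np.sin(y)]);uy=np.array([-np.sin(y),np.cos(y)])
P=lambda hx,hy,z: [*(ux*hx+uy*hy),z]
print(P(.485,.1255,.275))
print(rel((.54,-.2,.26),-2)); print(rel((.49,-.12,.275),-5));print(rel(P(.485,.1255,.275),-7.2))
E
```

```text
t 7.3 p [ 0.5952 -0.2685  0.2069] yawy 4.36 F [-0.59  0.76 -5.8 ] grip 0.024 q [ 0.64  0.46 -0.37  1.62  0.18  1.1   0.3 ]
[np.float64(0.4969263527656874), np.float64(0.06355666705383163), 0.275]
(array([ 0.3623, -0.2491, -0.2658]), np.float64(0.0177))
(array([ 0.7801, -0.4679, -0.3409]), np.float64(0.026))
(array([ 1.6926, -0.3636, -0.341 ]), np.float64(0.0321))
```

>>> {"fn": "play_rows", "kwargs": {"series": [[[0, -0.02, -0.07], 0], [[0.03, -0.05, -0.16], 0.002], [[0.08, -0.1, -0.25], 0.004], [[0.14, -0.17, -0.32], 0.007], [[0.22, -0.24, -0.34], 0.01], [[0.31, -0.3, -0.34], 0.013], [[0.41, -0.36, -0.34], 0.017], [[0.51, -0.41, -0.34], 0.021], [[0.61, -0.45, -0.34], 0.025], [[0.71, -0.46, -0.34], 0.028], [[0.8, -0.46, -0.34], 0.03], [[0.88, -0.45, -0.34], 0.032], [[0.94, -0.44, -0.34], 0.032], [[0.98, -0.43, -0.34], 0.032], [[1.0, -0.42, -0.34], 0.032]]}}

```text
time_s: 8.8
eef_pos: [0.4964, -0.0747, 0.275]
tcp_rot: [0.749, 0.662, 0.0, 0.0]
contact_force: [-0.1, -0.1, -5.3]
grip_width: 0.025
```

```bash
python3 - <<'E'
from h import *
show()
y=-.126; ux=np.array([np.cos(y),np.sin(y)]);uy=np.array([-np.sin(y),np.cos(y)])
P=lambda hx,hy,z: [*(ux*hx+uy*hy),z]
print(rel(P(.485,.1255,.275),-7.2))
E
```

```text
t 8.8 p [ 0.4964 -0.0747  0.275 ] yawy -7.09 F [-0.08 -0.14 -5.27] grip 0.025 q [ 0.53  0.11 -0.49  1.9   0.06  1.14 -0.1 ]
(array([ 6.862e-01, -8.260e-02,  1.000e-04]), np.float64(0.0003))
```

>>> {"fn": "play_rows", "kwargs": {"series": [[[0.03, -0.01, 0], 0], [[0.09, -0.02, 0], 0], [[0.18, -0.03, 0], 0], [[0.28, -0.04, 0], 0], [[0.38, -0.05, 0], 0], [[0.47, -0.06, 0], 0], [[0.55, -0.07, 0], 0], [[0.61, -0.08, 0], 0], [[0.65, -0.08, 0], 0], [[0.675, -0.082, 0], 0], [[0.686, -0.082, 0], 0], [[0.686, -0.082, 0], 0], [[0.686, -0.082, 0], 0]]}}

```text
time_s: 10.1
eef_pos: [0.4971, 0.0617, 0.2746]
tcp_rot: [0.75, 0.661, -0.0, 0.0]
contact_force: [0.3, -0.8, -5.9]
grip_width: 0.024
```

```bash
python3 - <<'E'
from h import *
show()
y=-.126; ux=np.array([np.cos(y),np.sin(y)]);uy=np.array([-np.sin(y),np.cos(y)])
P=lambda hx,hy,z: [*(ux*hx+uy*hy),z]
print(rel(P(.5657,.1255,.275),-7.2))
for n in ("scene","top"):
  S=cam(n)
  y,x=(150,280) if n=="scene" else (90,220)
  cv2.imwrite(f"pics/{n}7c.png",cv2.resize(S["img"][y:y+190,x:x+200,::-1],None,fx=3,fy=3))
E
```

```text
t 10.1 p [0.4971 0.0617 0.2746] yawy -7.24 F [ 0.32 -0.77 -5.9 ] grip 0.024 q [ 0.36  0.12 -0.6   1.9   0.08  1.14 -0.4 ]
(array([ 0.009 ,  0.4013, -0.0021]), np.float64(-0.0001))
```

View pics/scene7c.png

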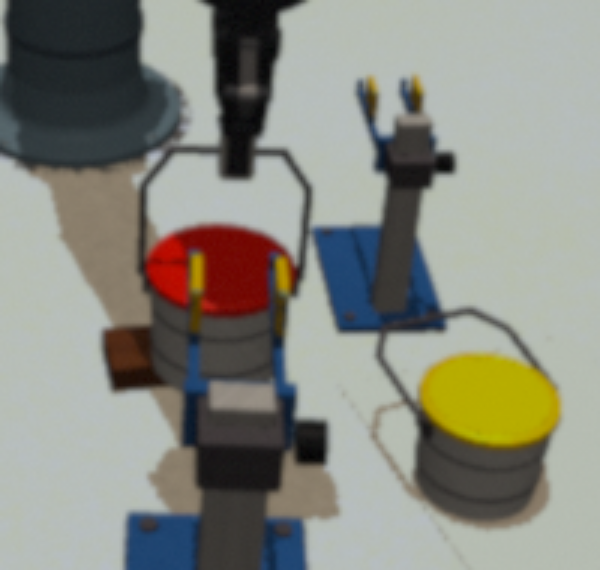

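View pics/top7c.png

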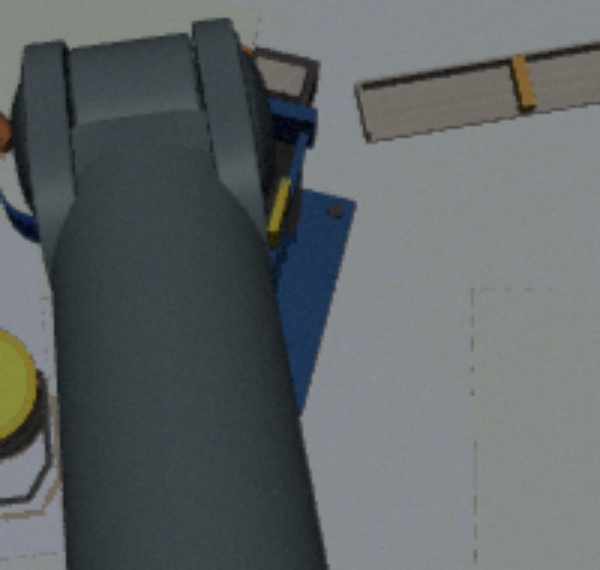

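```bash
python3 - <<'E'
from h import *
np.set_printoptions(precision=4,suppress=True)
S,T=pickle.load(open("c.pkl","rb"))
y=-.126; ux=np.array([np.cos(y),np.sin(y)]);uy=np.array([-np.sin(y),np.cos(y)])
for p in [(280+172/3,150+150/3),(280+287/3,150+152/3),(280+229.5/3,150+151/3)]:
    o,d=ray(S,p)
    # intersect plane hx = tcp hx
    h0=np.array([.4971,.0617])@ux
    k=(h0-o[:2]@ux)/(d[:2]@ux); X=o+d*k; print(X, X[:2]@ux,X[:2]@uy)
print(np.array([.4971,.0617])@uy, np.array([.4971,.0617])@ux)
E
```

```text
[0.4924 0.0242 0.2663] 0.485405592179835 0.08591706925961297
[0.5012 0.0937 0.2676] 0.4854055921798349 0.15597060861156814
[0.4968 0.059  0.2669] 0.485405592179835 0.12097188179832297
0.12367987338505673 0.48540559217983503
```

>>> {"fn": "play_rows", "kwargs": {"series": [[[0.002, 0.02, 0], 0], [[0.004, 0.06, 0], 0], [[0.007, 0.11, 0], 0], [[0.007, 0.17, 0], 0], [[0.007, 0.23, 0], 0], [[0.007, 0.29, 0], 0], [[0.007, 0.34, 0], 0], [[0.007, 0.375, 0], 0], [[0.007, 0.395, 0], 0], [[0.007, 0.401, 0], 0], [[0.007, 0.401, 0], 0], [[0.007, 0.401, 0], 0], [[0.007, 0.401, 0], 0]]}}

```text
time_s: 11.5
eef_pos: [0.5764, 0.0542, 0.2747]
tcp_rot: [0.75, 0.662, -0.0, 0.0]
contact_force: [0.2, 0.3, -5.6]
grip_width: 0.025
```

```bash
cat >> h.py <<'E'
_y=-.126; ux=np.array([np.cos(_y),np.sin(_y)]);uy=np.array([-np.sin(_y),np.cos(_y)])
def hs():
    show(); s=arm.observe(); p=s["eef_pos"][:2]; print("hanger x,y",np.round([p@ux-.6067,p@uy-.1233],4))
E
python3 - <<'E'
from h import *
hs()
for n in ("scene",):
  S=cam(n)
  y,x=(150,280) if n=="scene" else (90,220)
  cv2.imwrite(f"pics/{n}8c.png",cv2.resize(S["img"][y:y+190,x:x+200,::-1],None,fx=3,fy=3))
E
```

```text
t 11.5 p [0.5764 0.0542 0.2747] yawy -7.14 F [ 0.22  0.28 -5.58] grip 0.025 q [ 0.32  0.28 -0.58  1.73  0.17  1.18 -0.42]
hanger x,y [-0.0417  0.0029]
```

View pics/scene8c.png

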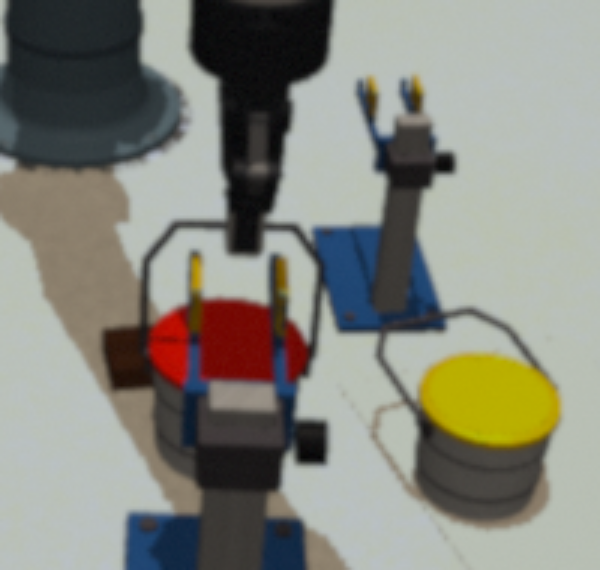

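>>> {"fn": "play_rows", "kwargs": {"series": [[[0, 0, 0.03], 0], [[0, 0, 0.06], 0], [[0, 0, 0.09], 0], [[0, 0, 0.12], 0], [[0, 0, 0.145], 0], [[0, 0, 0.16], 0], [[0, 0, 0.17], 0], [[0, 0, 0.175], 0], [[0, 0, 0.175], 0], [[0, 0, 0.175], 0]]}}

```text
time_s: 12.55
eef_pos: [0.577, 0.0542, 0.24]
tcp_rot: [0.75, 0.662, 0.0, 0.0]
contact_force: [-0.2, -0.8, -6.0]
grip_width: 0.023
```

>>> {"fn": "play_rows", "kwargs": {"series": [[[0, 0, 0.005], 0], [[0, 0, 0.01], 0], [[0, 0, 0.01], 0]]}}

```text
time_s: 12.85
eef_pos: [0.5767, 0.0541, 0.2375]
tcp_rot: [0.75, 0.662, -0.0, -0.0]
contact_force: [-0.6, 0.5, -6.2]
grip_width: 0.026
```

>>> {"fn": "play_rows", "kwargs": {"series": [[[0, 0, 0.005], 0], [[0, 0, 0.01], 0], [[0, 0, 0.01], 0]]}}

```text
time_s: 13.15
eef_pos: [0.5767, 0.0541, 0.2354]
tcp_rot: [0.75, 0.662, -0.0, -0.0]
contact_force: [-0.3, -0.1, -5.3]
grip_width: 0.021
```

>>> {"fn": "play_rows", "kwargs": {"series": [[[0, 0, 0.003], 0], [[0, 0, 0.006], 0], [[0, 0, 0.006], 0]]}}

```text
time_s: 13.45
eef_pos: [0.5767, 0.0541, 0.2344]
tcp_rot: [0.75, 0.662, -0.0, -0.0]
contact_force: [-0.2, -0.2, -6.0]
grip_width: 0.023
```

>>> {"fn": "play_rows", "kwargs": {"series": [[[0, 0, 0.003], 0], [[0, 0, 0.006], 0], [[0, 0, 0.006], 0]]}}

```text
time_s: 13.75
eef_pos: [0.5767, 0.0541, 0.2332]
tcp_rot: [0.75, 0.662, -0.0, -0.0]
contact_force: [0.1, 1.0, -6.3]
grip_width: 0.023
```

>>> {"fn": "play_rows", "kwargs": {"series": [[[0, 0, 0.003], 0], [[0, 0, 0.006], 0], [[0, 0, 0.006], 0]]}}

```text
time_s: 14.05
eef_pos: [0.5769, 0.0542, 0.2327]
tcp_rot: [0.75, 0.662, 0.0, 0.0]
contact_force: [-2.0, -1.1, -0.7]
grip_width: 0.022
```

>>> {"fn": "play_rows", "kwargs": {"series": [[[0, 0, 0.003], 0], [[0, 0, 0.006], 0], [[0, 0, 0.006], 0]]}}

```text
time_s: 14.35
eef_pos: [0.577, 0.0542, 0.2325]
tcp_rot: [0.75, 0.662, -0.0, 0.0]
contact_force: [-4.2, -1.2, 5.2]
grip_width: 0.022
```

>>> {"fn": "play_rows", "kwargs": {"series": [[[0, 0, -0.007], 0], [[0, 0, -0.007], 0], [[0, 0.02, -0.007], 0], [[0, 0.05, -0.007], 0], [[0, 0.08, -0.007], 0], [[0, 0.11, -0.007], 0], [[0, 0.14, -0.007], 0], [[0, 0.16, -0.007], 0], [[0, 0.17, -0.007], 0], [[0, 0.17, -0.007], 0]]}}

```text
time_s: 15.35
eef_pos: [0.6095, 0.0519, 0.2326]
tcp_rot: [0.749, 0.662, -0.0, -0.002]
contact_force: [-4.4, 1.6, 2.7]
grip_width: 0.024
```

```bash
python3 - <<'E'
from h import *
hs()
for n in ("scene",):
  S=cam(n)
  y,x=(150,280) if n=="scene" else (90,220)
  cv2.imwrite(f"pics/{n}9c.png",cv2.resize(S["img"][y:y+190,x:x+200,::-1],None,fx=3,fy=3))
E
```

```text
t 15.35 p [0.6095 0.0519 0.2326] yawy -7.07 F [-4.42  1.62  2.71] grip 0.024 q [ 0.3   0.39 -0.56  1.69  0.22  1.13 -0.44]
hanger x,y [-0.0085  0.0048]
```

View pics/scene9c.png

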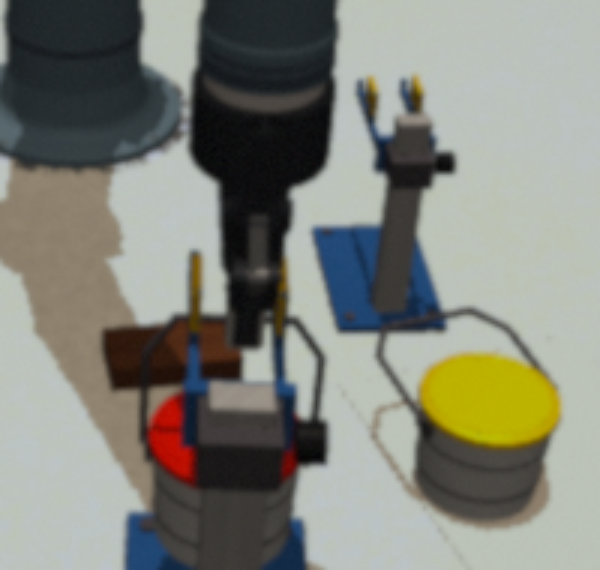

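>>> {"fn": "play_rows", "kwargs": {"series": [[[0, 0, -0.007], 0], [[-0.01, 0.01, -0.007], 0], [[-0.012, 0.02, -0.007], 0], [[-0.012, 0.025, -0.007], 0], [[-0.012, 0.025, -0.007], 0]]}}

```text
time_s: 15.9
eef_pos: [0.6155, 0.046, 0.233]
tcp_rot: [0.75, 0.661, -0.0, 0.0]
contact_force: [-0.4, 0.4, -6.0]
grip_width: 0.025
```

>>> {"fn": "play_rows", "kwargs": {"series": [[[0, 0.005, 0], 0], [[0, 0.01, 0], 0], [[0, 0.01, 0], 0]]}}

```text
time_s: 16.2
eef_pos: [0.6168, 0.0462, 0.2332]
tcp_rot: [0.75, 0.661, -0.001, -0.0]
contact_force: [-0.4, -1.0, -5.3]
grip_width: 0.028
```

>>> {"fn": "play_rows", "kwargs": {"series": [[[0, 0.005, 0], 0], [[0, 0.01, 0], 0], [[0, 0.01, 0], 0]]}}

```text
time_s: 16.5
eef_pos: [0.6182, 0.0461, 0.2331]
tcp_rot: [0.75, 0.662, -0.001, -0.001]
contact_force: [-3.9, -0.8, -5.7]
grip_width: 0.019
```

```bash
python3 - <<'E'
from h import *
hs()
E
```

```text
t 16.5 p [0.6182 0.0461 0.2331] yawy -7.17 F [-3.86 -0.77 -5.71] grip 0.019 q [ 0.3   0.4  -0.55  1.67  0.23  1.14 -0.44]
hanger x,y [0.0008 0.0001]
```

>>> {"fn": "play_rows", "kwargs": {"series": [[[0, 0.005, 0.002], 0], [[0, 0.008, 0.004], 0], [[0, 0.008, 0.006], 0], [[0, 0.008, 0.006], 0]]}}

```text
time_s: 16.9
eef_pos: [0.6199, 0.0459, 0.2329]
tcp_rot: [0.75, 0.662, -0.001, -0.0]
contact_force: [-5.4, -1.2, -2.2]
grip_width: 0.026
```

```bash
python3 - <<'E'
from h import *
hs()
E
```

```text
t 16.9 p [0.6199 0.0459 0.2329] yawy -7.17 F [-5.37 -1.16 -2.19] grip 0.026 q [ 0.3   0.41 -0.55  1.66  0.23  1.14 -0.44]
hanger x,y [0.0025 0.0001]
```

>>> {"fn": "play_rows", "kwargs": {"series": [[[0, 0, 0.003], 0], [[0, 0, 0.003], 0]], "squeeze": 20}}

```text
time_s: 17.1
eef_pos: [0.6199, 0.0459, 0.2328]
tcp_rot: [0.75, 0.662, -0.001, -0.0]
contact_force: [-7.0, -1.3, -0.5]
grip_width: 0.024
```

>>> {"fn": "play_rows", "kwargs": {"series": [[[0, 0, 0], 0], [[0, 0, 0], 0], [[0, 0, 0], 0], [[0, 0, 0], 0], [[0, 0, 0], 0], [[0, 0, 0], 0]], "hand": 22}}

```text
time_s: 17.7
eef_pos: [0.6211, 0.0463, 0.2321]
tcp_rot: [0.75, 0.662, 0.0, 0.0]
contact_force: [0.8, 0.1, -0.3]
grip_width: 0.257
```

```bash
python3 - <<'E'
from h import *
hs()
for n in ("scene",):
  S=cam(n)
  y,x=(150,280) if n=="scene" else (90,220)
  cv2.imwrite(f"pics/{n}10c.png",cv2.resize(S["img"][y:y+190,x:x+200,::-1],None,fx=3,fy=3))
E
```

```text
t 17.7 p [0.6211 0.0463 0.2321] yawy -7.16 F [ 0.84  0.09 -0.34] grip 0.257 q [ 0.29  0.41 -0.55  1.66  0.23  1.13 -0.44]
hanger x,y [0.0037 0.0006]
```

View pics/scene10c.png

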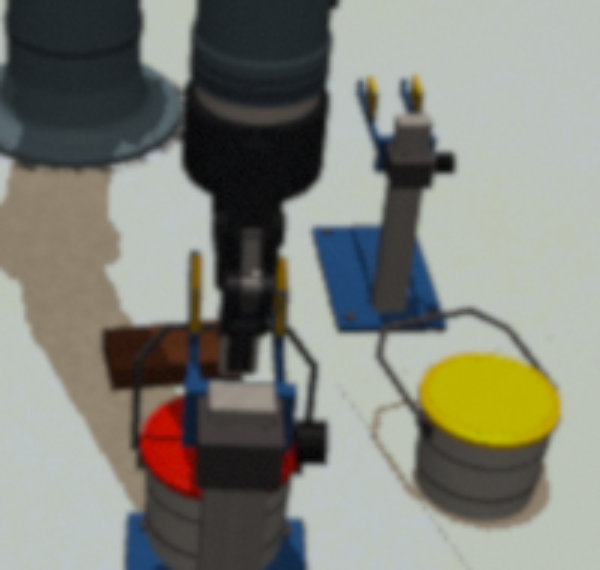

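>>> {"fn": "play_rows", "kwargs": {"series": [[[0, 0, -0.03], 0], [[0, 0, -0.06], 0], [[0, 0, -0.1], 0], [[0, 0, -0.16], 0], [[0, 0, -0.25], 0], [[0, 0, -0.35], 0], [[0, 0, -0.45], 0], [[0, -0.1, -0.5], 0], [[0, -0.3, -0.5], 0], [[0, -0.5, -0.5], 0], [[0, -0.7, -0.5], 0], [[0, -0.7, -0.5], 0]]}}

```text
time_s: 18.95
eef_pos: [0.4766, 0.0651, 0.3318]
tcp_rot: [0.749, 0.663, -0.002, 0.0]
contact_force: [-0.4, -0.3, 0.7]
grip_width: 0.255
```

>>> {"fn": "play_rows", "kwargs": {"series": [[[-0.25, 0, 0], 0], [[-0.5, 0, 0], 0], [[-0.75, 0, 0], 0], [[-1, 0, 0], 0], [[-1, 0, 0], 0], [[-1, 0, 0], 0], [[-1, 0, 0], 0]]}}

```text
time_s: 19.65
eef_pos: [0.4579, -0.1334, 0.3326]
tcp_rot: [0.749, 0.662, 0.001, 0.0]
contact_force: [-0.2, 1.3, -0.8]
grip_width: 0.256
```

```bash
python3 - <<'E'
from h import *
hs()
for n in ("scene","top"):
  S=cam(n)
  cv2.imwrite(f"pics/{n}11.png",S["img"][:,:,::-1])
  y,x=(200,300) if n=="scene" else (90,220)
  cv2.imwrite(f"pics/{n}11c.png",cv2.resize(S["img"][y:y+140,x:x+140,::-1],None,fx=4,fy=4,interpolation=cv2.INTER_CUBIC))
E
```

```text
t 19.65 p [ 0.4579 -0.1334  0.3326] yawy -7.03 F [-0.16  1.28 -0.78] grip 0.256 q [ 0.6   0.   -0.4   1.88  0.    1.25  0.08]
hanger x,y [-0.1357 -0.1981]
```

View pics/scene11c.png

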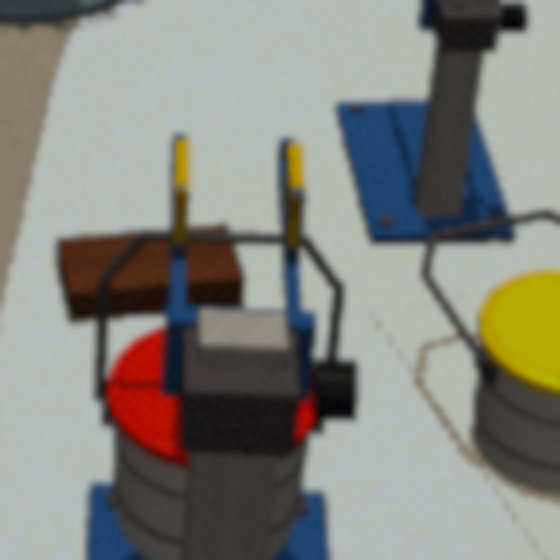

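View pics/top11c.png

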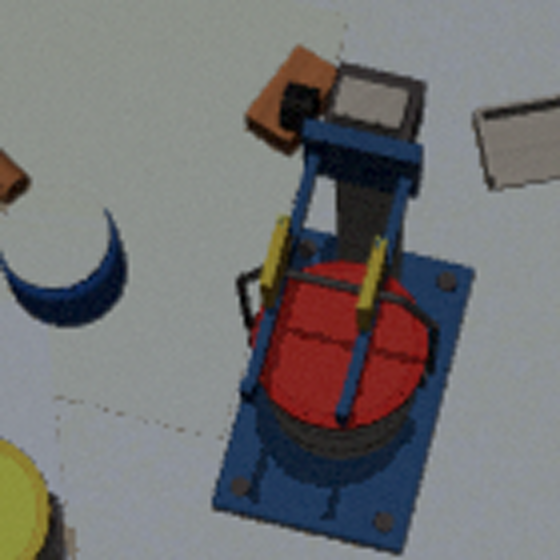

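View pics/scene11.png

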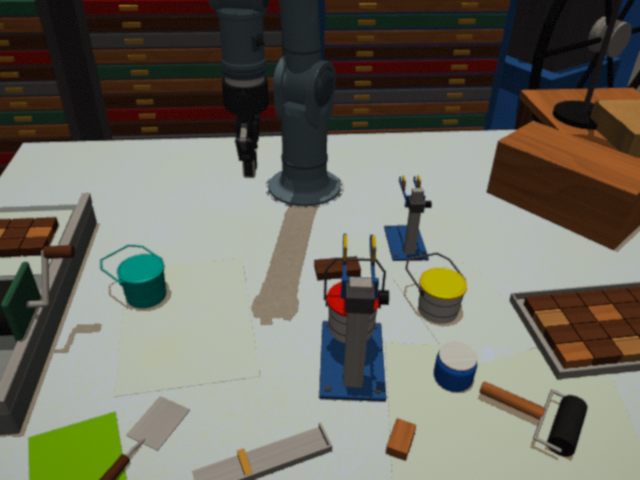

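```bash
python3 - <<'E'
from h import *
np.set_printoptions(precision=4,suppress=True)
T=cam("top");S=cam("scene")
for q in ((290,275),(335,281),(390,294)):
    X=plane(T,(220+q[0]/4,90+q[1]/4),.227);print("top wire",X,X[:2]@ux-.6067,X[:2]@uy-.1233)
for q in ((140,233),(308,240)):
    X=plane(S,(300+q[0]/4,200+q[1]/4),.227);print("scene wire",X,X[:2]@ux-.6067,X[:2]@uy-.1233)
# lid centre
def lid(c,x0,y0,x1,y1):
    i=c["img"].astype(int); m=((i[...,0]>90)&(i[...,1]<80)&(i[...,2]<80)&(i[...,0]>1.8*i[...,1])).astype(np.uint8)
    mm=np.zeros_like(m); mm[y0:y1,x0:x1]=m[y0:y1,x0:x1]
    p=np.argwhere(mm)[:,::-1].astype(np.int32); h=cv2.convexHull(p.reshape(-1,1,2)); return cv2.fitEllipse(h)
e=lid(T,275,150,335,200);print(e);X=plane(T,e[0],.145);print("lid",X,X[:2]@ux-.6067,X[:2]@uy-.1233)
S0,T0=pickle.load(open("c.pkl","rb"))
for n,a,b in (("scene",S0,S),("top",T0,T)):
    d=np.abs(a["img"].astype(int)-b["img"]).max(2)
    for nm,X,r in (("block",(.457,.08,.01),14),):
        pass
    boxes={"scene":{"block":(312,255,322,282),"yellow":(405,250,470,320),"can":(433,342,478,390)},"top":{"block":(268,280,314,306),"yellow":(188,196,242,262),"can":(218,138,254,172)}}[n]
    for k,(x0,y0,x1,y1) in boxes.items(): print(n,k,d[y0:y1,x0:x1].mean().round(1))
E
```

```text
top wire [0.6186 0.0649 0.227 ] -0.0011725514192850728 0.018792607869394087
top wire [0.6181 0.0423 0.227 ] 0.0011369827732730098 -0.0036285491424495886
top wire [0.6144 0.0145 0.227 ] 0.001055447519941466 -0.03169994218683507
scene wire [0.6137 0.0069 0.227 ] 0.0013070665859727937 -0.039353938423293405
scene wire [0.6236 0.0776 0.227 ] 0.002230902863454065 0.03207191448718637
((304.47222900390625, 175.68609619140625), (41.049930572509766, 43.30604934692383), 91.4881591796875)
lid [0.6169 0.0421 0.145 ] 4.2298608745494626e-05 -0.00402831303727727
scene block 1.6
scene yellow 1.2
scene can 1.7
top block 12.3
top yellow 19.3
top can 17.8
```

```bash
python3 -c "
from plant import arm
print(arm.close_job())"
```

```text
the job is handed in; nothing more can be done
None
```

The red pail is hanging on the larger hanger by its upright bail, and I handed the job in after about 20 s of robot time.

- **Raising and lifting:** I pinched the folded bail lightly at about 20 N and swung it up along its arc while the pail stood on the table. The pictures put it upright to within a few degrees. I then gripped at 70 N and lifted.
- **Hanging:** I came in over the upturned tips and lowered in steps of about 1 mm until the force showed contact. That put the prong floor at about 0.2245 m, close to the camera estimate of about 0.2235 to 0.2245 m. I slid the bail back until the sprung stops pushed back with about 5 N, set the weight down, opened the fingers and moved clear.

**Last checks:**
- **Wire:** It lies within about 2 mm of the seat in both views, across both prongs and under both yellow lips.
- **Pail:** The lid sits directly below the wire in the hanger's x direction, so the pail hangs upright.
- **Off-centre:** The pail hangs about 4 mm to the hanger's -y side, with both prongs still under the straight part of the crown.
- **Other items:** The yellow-lidded pail, the ink can and the block look unchanged in the scene view. The same comparison in the top view showed more difference on all three. I put that down to a change in brightness and did not check further.
- **Robot:** The gripper was touching nothing.

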